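# Mount a taper arbor in the spray stand and tap it home

### The job

Swing the dust cover clear of the stand's socket. Take the arbor with the plain flat-topped hub from the rack, set its tapered shank in the socket so it stands there snug and let go of it; then tap or press its top down until it locks fully home, with the collar flat on the stand's face. Leave the cover open, and leave the other things where they are.

Things in the scene. Friction and masses are not known exactly. Their poses are not given: they have to be found in the camera images.
- stand: fixed upright spray stand: light painted base plate 170 x 130 x 18 mm, round column 80 mm across with a steel rim, its flat top face 95 mm above the bench, with a tapered round socket in the middle. Origin on the column's axis at bench level, z up; the cover's pivot post is on its +y side.
- socket (a point): centre of the socket's mouth, on the column's flat top face, 95 mm above the bench; z up. The socket is 23 mm across at the mouth, 55 mm deep and narrows downward by 5 degrees a side, to match the arbor's shank.
- cover (a joint): swivel dust cover over the socket: aluminium disc 60 mm across, 5 mm thick, lying 5 mm above the column's face. Angle in rad: 0 centred over the socket, growing anticlockwise seen from above to its end stop at 1.9. It turns easily (about 1 N at the pin) and stays where it is left. Clear of the socket and of the arbor's collar above 1.2.
- cover_pin (a point): top centre of the upright steel pin on the cover, 12 mm across; it rises 35 mm above the disc, to 140 mm above the bench, 78 mm from the pivot axis, on the far side of the disc from the pivot.
- cover_pivot (a point): point on the vertical pivot axis of the cover, 100 mm above the bench, 58 mm from the socket's axis (stand +y); fixed to the stand. The collar on the pivot is 20 mm across and ends at 108 mm above the bench.
- rack: fixed wooden block 95 x 235 x 62 mm with three holes 28 mm across in a row along its y axis, 75 mm apart (middle one at its centre); a taper tool stands in each hole with its collar resting on the block. Origin centre of underside, x across the row.
- arbor: the arbor to be mounted, 0.3 to 0.5 kg, loose, standing in any hole of the rack: the tool with a plain tall round hub 34 mm across and 45 mm high with a flat top, above a collar 56 mm across and 8 mm thick; below it a tapered shank, 24 mm across at the collar, 15 mm at the end, 50 mm long. Origin on its axis at the underside of the collar (62 mm above the bench in the rack), z up along the hub.
- arbor_top (a point): centre of the arbor's flat top, 53 mm above its origin along its z. Set in by hand, the shank stops snug with the collar some 4 to 9 mm above the column's face and stays there; pressing it on (the wall is stiffly sprung) takes about 4 to 18 N, growing, until the collar meets the face, a hard stop; friction then keeps it locked.
- cone_centre: bystander in the rack: steel taper-shank tool like the arbor below its collar, but with a short 40 mm head ending in a sharp cone, 52 mm above its origin. Origin on its axis at the underside of the collar, z up.
- prong_centre: bystander in the rack: steel taper-shank tool like the arbor below its collar, but with a thin neck and a low cross of blades, 34 mm above its origin. Origin on its axis at the underside of the collar, z up.
- turned_blank: bystander: turned pale wooden piece, up to 66 mm across, 95 mm tall, standing on the bench. Origin centre of underside.
- spray_bottle: bystander: clear bottle, 44 mm across, 125 mm tall, upright. Origin centre of underside.
- paint_jar_a: bystander: jar, 52 mm across, 60 mm tall, upright. Origin centre of underside.
- paint_jar_b: bystander: jar, 48 mm across, 55 mm tall, upright. Origin centre of underside.
- chisel_handle: bystander: wooden-handled hand tool lying far to the robot's left.
- mallet: bystander: wooden mallet lying far to the robot's right.
Not all that is in view belongs to the job. What is shaped like the arbor but orange or turquoise is not meant. What is shaped like the stand but red is not meant.

How it is judged (in metres and radians):
On the way, in this order (a step that is already met when the one before it is completed fails the run):
1. the dust cover is swung clear of the socket (value of joint cover above 1.2 rad), for 0.2 s.
2. the arbor stands upright and snug in the socket, let go of, its collar still clear of the face (value of joint cover above 1.2 rad and horizontal distance between arbor and socket below 0.003 m and angle between arbor's own z axis and vertical below 0.06 rad and z of arbor in the frame of socket between 0.0018 and 0.011 m and contact force between the fingers and arbor below 0.1 N and linear speed of arbor below 0.02 m/s), for 0.2 s.
3. the arbor is pushed fully home, collar on the face (horizontal distance between arbor and socket below 0.003 m and angle between arbor's own z axis and vertical below 0.035 rad and z of arbor in the frame of socket below 0.0013 m), for 0.1 s.
At the end, for the whole second after the job is handed in: The arbor's shank is in the socket, on its axis within 3 mm and upright within 2 degrees, its collar within 1.3 mm of the column's top face, released and at rest; the cover stands open by more than 1.2 rad (all of step 3 and value of joint cover above 1.2 rad and contact force between the fingers and arbor below 0.1 N and linear speed of arbor below 0.01 m/s); the robot touches nothing.
It fails at once if another tool in the rack is moved more than 30 mm (distance of any of cone_centre, prong_centre from where it was at the start of the episode above 0.03 m).
It fails at once if another thing on the bench is moved more than 30 mm (distance of any of turned_blank, spray_bottle, paint_jar_a, paint_jar_b, chisel_handle, mallet from where it was at the start of the episode above 0.03 m).
It also fails if it takes over 67 s, if anything falls off the work surface, if the arm or the gripper's body presses on something with over 40 N, if the wrist force passes 120 N, or if a joint passes its speed limit or range.

### The arm

A 6-joint arm with a two-finger parallel gripper is mounted at the origin on the work surface. World frame = base frame: x ahead of the robot, y to its left, z up, the work surface at z = 0. Lengths are in mm, angles in rad, forces in N, time in s.
With the tool pointing down it reaches from about 400 to 825 mm from the base axis. Payload 7 kg.
Tool frame: the origin (TCP) lies at the very end of the fingers, on their centre line; the grasp point (between the pads) lies 19 mm behind it; z points along the fingers, y is the direction in which the jaws open and shut (so a half turn about z gives the same grasp; the last joint's range is limited). The gripper opens to 88 mm and grips with 3 to 60 N. Pads are 19 mm wide; open, the fingers measure 130 mm over their backs; the gripper's body (78 mm by 193 mm) begins 47 mm behind the grasp point.
Start: joints at [-1.044, 0.359, 0.012, 0, -1.224, -0.288], TCP at [159.637, -655.829, 205.361] pointing down, gripper open.
Joint ranges: [-3.07, 3.07], [-1.43, 2.12], [-1.02, 1.25], [-3.03, 1.67], [-3.05, -0], [-3.03, 3.03]. Speed limits (rad/s): [2.39, 2.39, 3.01, 3.14, 3.14, 3.14].

### API

Orientations are given as a unit quaternion [x, y, z, w].
In Python, from plant import bot gives the robot as it stands. Calls block until the motion is done:
- bot.move_ptp(position, orientation): joint-space move of the TCP to a pose.
- bot.line_to(position, velocity=150, ori=None): straight line of the TCP; ori=None keeps the orientation; velocity is the mean speed in mm/s.
- bot.move_joints(angles): joint-space move.
- bot.move_gripper(opening, force=None): finger opening in mm; force is the grip in N (None keeps the last); returns when the fingers have stopped.
- bot.pause(seconds).
- bot.solve_ik(position, orientation): joint angles nearest the present ones, or None.
- bot.read_state(): the state.
- bot.camera(name): name is "scene" or "top" or "wrist"; returns the picture (384x512x3 uint8, red, green, blue); there is no depth.
- bot.get_calibration(name): a dict with "fx", "fy", "cx", "cy" (pixels), "view" (4x4, takes a point from world to camera coordinates); the wrist camera has in their place "T_tool_cam" (4x4, takes a point from camera to tool coordinates, whose origin is the TCP and whose axes are the flange's). Camera axes: x right, y up, looking along -z (the intrinsics and any distortion apply to the point x, -y, -z); pixel columns grow to the right and rows downward; lengths in mm; the calibration is good to about 2 mm. A picture is of the moment at which its call begins: read the wrist's pose just before it. get_calibration takes no time and is no camera call.
A pose or a line that the arm cannot do raises bot.Unreachable and nothing moves.
- bot.close_job(): hands the job in, once; it reports no verdict.
The state is a dict: "t": time; "joint_pos": joint angles; "qvel": joint speeds; "tau": joint torques, N m; "tcp_pos": TCP position; "eef_rot": TCP orientation; "contact_force": force on the tool from outside, world axes, zero at the start; "moment": the same for the moment, N m; "width": finger opening in mm.
Only numpy, scipy, OpenCV 4.12 (cv2) and the standard library are available. Lean on these libraries where they do the work, as an engineer would, in place of code of your own. Each camera call takes 0.05 s, during which the arm holds its last target.

## Working session

There is one attempt and no reset: what is moved stays moved. The work goes in short steps, each a Python script; the robot and the scene stay as the last script left them, time stands still between calls to the robot, and variables do not carry over. Pictures are saved under pics/ and viewed, and the job is handed in when it is done.

```bash
ls; mkdir -p pics; python3 - <<'E'
from plant import bot
import cv2
for n in ("scene","top","wrist"):
    im=bot.camera(n); cv2.imwrite(f"pics/{n}0.png",im[:,:,::-1])
    c=bot.get_calibration(n); print(n,c)
s=bot.read_state(); print(s)
E
```

```text
pics
scene {'fx': 412.09325404627657, 'fy': 412.09325404627657, 'cx': 249.3712891871495, 'cy': 184.5937537611736, 'view': array([[ 4.71706200e-01,  8.81745571e-01, -4.24376051e-03,
        -3.38182745e+02],
       [-6.78264909e-01,  3.65917360e-01,  6.37229314e-01,
         2.73133083e+02],
       [ 5.63426991e-01, -2.97706625e-01,  7.70662567e-01,
        -1.88855168e+03],
       [ 0.00000000e+00,  0.00000000e+00,  0.00000000e+00,
         1.00000000e+00]])}
top {'fx': 389.87054729151845, 'fy': 389.87054729151845, 'cx': 259.9086919680508, 'cy': 197.73610742244784, 'view': array([[-1.86738832e-02, -9.99731482e-01, -1.37204500e-02,
         1.14497815e+02],
       [ 9.86073109e-01, -2.06835339e-02,  1.65021254e-01,
        -5.53947288e+02],
       [-1.65260730e-01, -1.04477792e-02,  9.86194573e-01,
        -1.33303949e+03],
       [ 0.00000000e+00,  0.00000000e+00,  0.00000000e+00,
         1.00000000e+00]])}
wrist {'fx': 334.040533329538, 'fy': 334.040533329538, 'cx': 252.62556951473647, 'cy': 188.83484654571484, 'T_tool_cam': array([[-1.97924754e-03,  9.60810761e-01,  2.77198061e-01
[... 258 characters left out ...]
        1.00000000e+00]])}
{'t': 0.15, 'joint_pos': array([-1.04389609e+00,  3.59210848e-01,  1.12929872e-02, -2.26121613e-04,
       -1.22411702e+00, -2.88096923e-01]), 'qvel': array([ 0.0015773 , -0.00216056,  0.0010861 ,  0.00105904, -0.0009697 ,
        0.000336  ]), 'tau': array([-1.17516520e-03, -5.83277106e+01,  2.93292457e+01,  7.00121239e+00,
        8.77835322e-03, -1.16967753e-04]), 'tcp_pos': array([ 159.53364217, -655.47772074,  204.66081853]), 'eef_rot': array([-1.19079912e-01,  9.92884475e-01,  6.10699147e-04, -1.47822466e-04]), 'contact_force': array([ 0.01857023, -0.45582958, -0.01400002]), 'moment': array([ 0.01894784, -0.01036333, -0.02724856]), 'width': 87.34642838845004}
```

View pics/scene0.png

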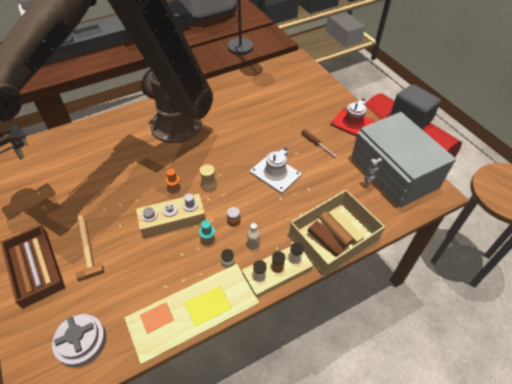

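View pics/top0.png

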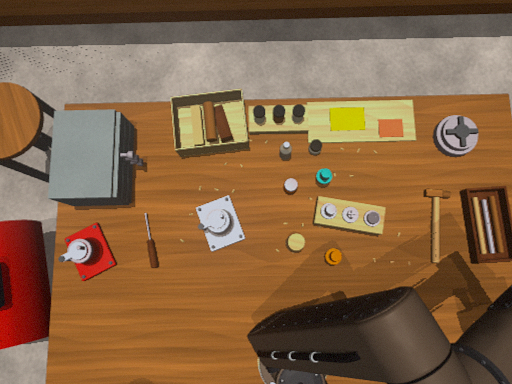

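View pics/wrist0.png

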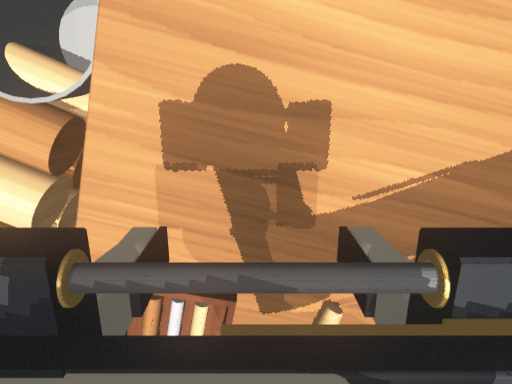

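```bash
cat > h.py <<'E'
import numpy as np, cv2
from plant import bot
def ray(name,u,v,T=None):
    c=bot.get_calibration(name)
    d=np.array([(u-c['cx'])/c['fx'],-(v-c['cy'])/c['fy'],-1.])
    if name=='wrist':
        M=T@c['T_tool_cam']
    else: M=np.linalg.inv(c['view'])
    return M[:3,3],M[:3,:3]@d
def onz(name,u,v,z,T=None):
    o,d=ray(name,u,v,T); return (o+d*(z-o[2])/d[2]).round(1)
def proj(name,P,T=None):
    c=bot.get_calibration(name)
    V=c['view'] if name!='wrist' else np.linalg.inv(T@c['T_tool_cam'])
    p=(V@np.r_[P,1])[:3]; return np.array([c['cx']+c['fx']*p[0]/-p[2],c['cy']+c['fy']*-p[1]/-p[2]]).round(1)
def T_of(s):
    from scipy.spatial.transform import Rotation as R
    T=np.eye(4);T[:3,:3]=R.from_quat(s['eef_rot']).as_matrix();T[:3,3]=s['tcp_pos'];return T
def crop(im,x0,y0,x1,y1,k,fn):
    cv2.imwrite(fn,cv2.resize(im[y0:y1,x0:x1],None,fx=k,fy=k,interpolation=cv2.INTER_CUBIC))
E
python3 - <<'E'
from h import *
s=cv2.imread('pics/scene0.png');t=cv2.imread('pics/top0.png')
a=cv2.resize(s[140:240,125:305],None,fx=4,fy=4,interpolation=2)
crop(s,125,145,305,250,4,'pics/s1.png'); crop(t,190,165,390,285,4,'pics/t1.png')
E
```

```text
(no output)
```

View pics/s1.png

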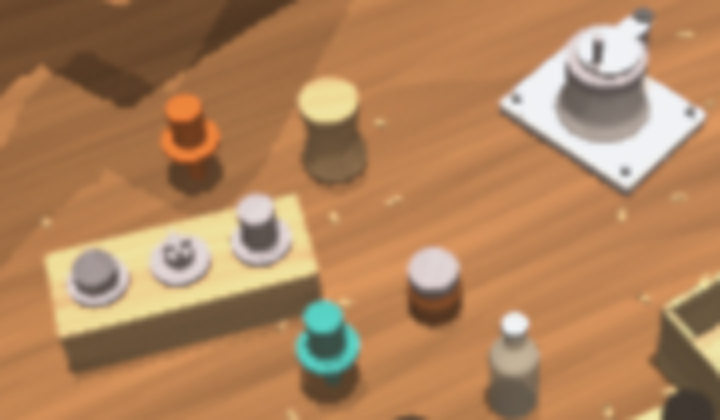

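View pics/t1.png

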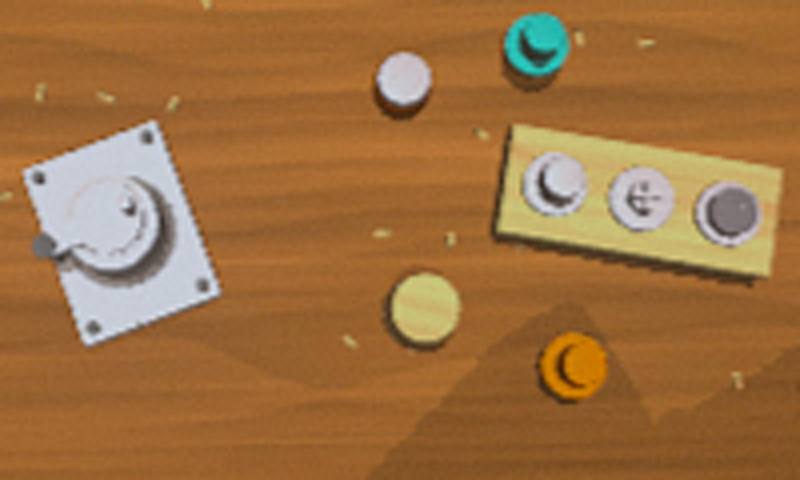

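```bash
python3 - <<'E'
from h import *
f=lambda x,y:(190+x/4,165+y/4)
g=lambda x,y:(125+x/4,145+y/4)
print('arbor top',onz('top',*f(563,173),115),onz('scene',*g(256,205),115))
print('collar',onz('top',*f(554,183),70))
print('prong',onz('top',*f(641,198),70)); print('cone collar',onz('top',*f(728,213),70))
print('pin',onz('top',*f(130,201),140),onz('scene',*g(597,43),140))
print('pivot',onz('top',*f(42,245),104),onz('scene',*g(643,15),104))
print('base corners',[onz('top',*f(*p),18) for p in((23,173),(155,122),(219,295),(88,345))])
print('blank',onz('top',*f(425,308),95)); print('jar',onz('top',*f(404,80),60))
print('orange',onz('top',*f(580,366),0),'turq',onz('top',*f(540,45),0))
E
```

```text
arbor top [ 504.1 -133.   115. ] [ 502.2 -130.2  115. ]
collar [ 501.7 -132.6   70. ]
prong [ 487.2 -206.7   70. ]
cone collar [ 472.7 -280.4   70. ]
pin [484.9 226.2 140. ] [494.7 227.  140. ]
pivot [453.7 304.1 104. ] [454.5 305.4 104. ]
base corners [array([527.4, 335.9,  18. ]), array([571.5, 216.5,  18. ]), array([414.3, 160.4,  18. ]), array([372.5, 276.9,  18. ])]
blank [395.3 -15.8  95. ]
jar [597.1  -6.9  60. ]
orange [ 346.2 -159.5    0. ] turq [ 639.2 -137.4    0. ]
```

```bash
cat >> h.py <<'E'
from scipy.spatial.transform import Rotation as R
def down(a):
    a=np.radians(a); c,s=np.cos(a),np.sin(a)
    return R.from_matrix(np.array([[-s,c,0],[c,s,0],[0,0,-1.]])).as_quat()
def shot(fn):
    s=bot.read_state(); im=bot.camera('wrist')[:,:,::-1]; cv2.imwrite(fn,im); np.save(fn[:-4]+'.npy',T_of(s)); return im
E
python3 - <<'E'
from h import *
T=T_of(bot.read_state()); print(np.degrees(np.arctan2(T[1,1],T[0,1])))
for p,a in [((500,-133,250),-11),((500,-133,250),169),((480,240,250),20),((480,240,250),200),((452+78*.86,302+40,112),117),((452+78*.86,302+40,112),-63),((472,247,120),-11),((472,247,120),169)]:
    q=bot.solve_ik(np.array(p,float),down(a)); print(p,a,None if q is None else np.round(q,2))
E
```

```text
103.6780067864513
(500, -133, 250) -11 [ 0.12  0.07 -0.26  0.   -1.24  2.83]
(500, -133, 250) 169 [ 0.12  0.07 -0.26  0.   -1.24 -0.31]
(480, 240, 250) 20 [ 0.83  0.1  -0.22  0.   -1.25  2.66]
(480, 240, 250) 200 [ 0.83  0.1  -0.22  0.   -1.25 -0.48]
(519.08, 342, 112) 117 [ 0.9   0.34 -0.23  0.   -0.99 -2.  ]
(519.08, 342, 112) -63 [ 0.9   0.34 -0.23  0.   -0.99  1.15]
(472, 247, 120) -11 [ 0.85  0.2  -0.42  0.   -0.95  2.1 ]
(472, 247, 120) 169 [ 0.85  0.2  -0.42  0.   -0.95 -1.04]
```

```bash
python3 - <<'E'
from h import *
bot.move_ptp(np.array([500.,-133,250]),down(169)); a=shot('pics/w1.png')
bot.move_ptp(np.array([480.,245,260]),down(200)); b=shot('pics/w2.png')
cv2.imwrite('pics/w12.png',cv2.resize(np.vstack([a,b]),None,fx=.78,fy=.78))
print(bot.read_state()['t'])
E
```

```text
3.8917
```

View pics/w1.png

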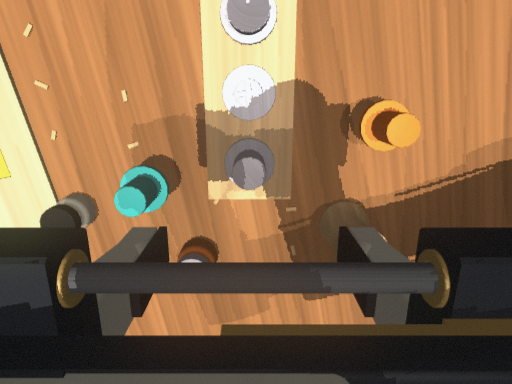

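View pics/w2.png

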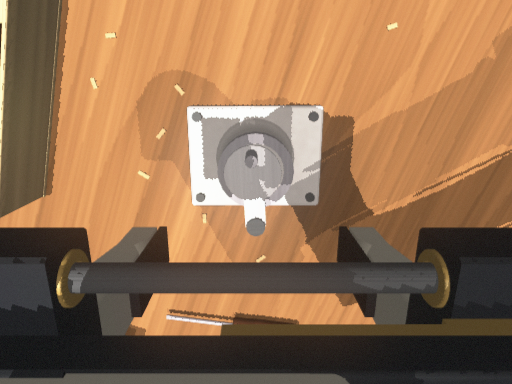

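```bash
python3 - <<'E'
from h import *
a=cv2.imread('pics/w1.png');b=cv2.imread('pics/w2.png')
crop(a,205,120,305,205,7,'pics/w1c.png'); crop(b,180,95,335,245,4,'pics/w2c.png')
E
```

```text
(no output)
```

View pics/w1c.png

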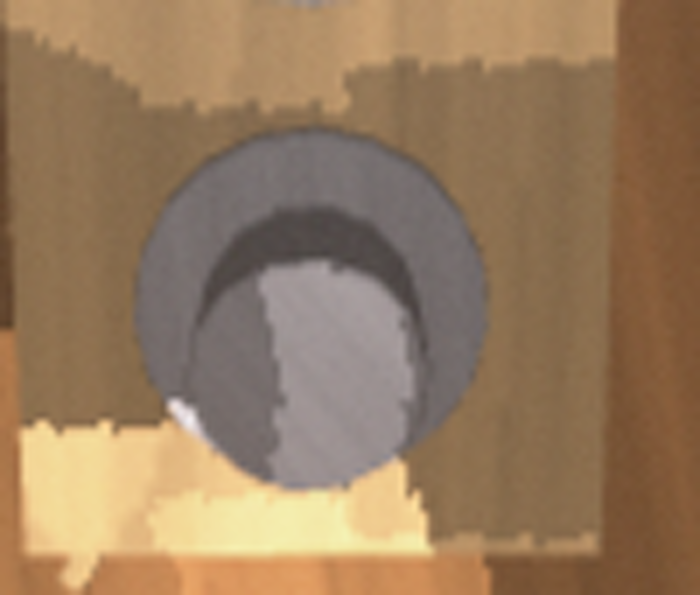

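View pics/w2c.png

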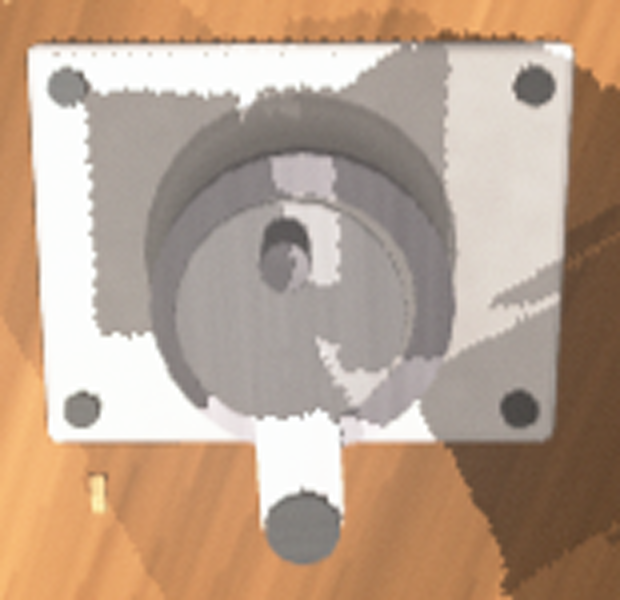

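```bash
python3 - <<'E'
from h import *
T1=np.load('pics/w1.npy');T2=np.load('pics/w2.npy')
f=lambda x,y:(205+x/7-.43,120+y/7-.43)
g=lambda x,y:(180+x/4-.4,95+y/4-.4)
print('top',onz('wrist',*f(304,374),115,T1),'collar',onz('wrist',*f(312,303),70,T1))
r=f(0,0); print('hub diam chk',onz('wrist',*f(190,374),115,T1)-onz('wrist',*f(417,374),115,T1))
print('column',onz('wrist',*g(301.5,304),95,T2), 'w',np.linalg.norm(onz('wrist',*g(148,304),95,T2)-onz('wrist',*g(455,304),95,T2)))
print('disc',onz('wrist',*g(296,317),105,T2),'w',np.linalg.norm(onz('wrist',*g(177,317),105,T2)-onz('wrist',*g(415,317),105,T2)))
print('pin',onz('wrist',*g(286,267),140,T2),'pivot',onz('wrist',*g(303,525),108,T2),onz('wrist',*g(303,525),104,T2))
print('base',[onz('wrist',*g(*p),18,T2) for p in((28,46),(573,46),(552,441),(49,441))])
b=np.mean([onz('wrist',*g(*p),18,T2) for p in((28,46),(573,46),(552,441),(49,441))],axis=0);print(b)
E
```

```text
top [ 503.7 -133.3  115. ] collar [ 502.9 -133.8   70. ]
hub diam chk [30.8 -6.1  0. ]
column [475.2 248.3  95. ] w 81.19858373149127
disc [476.2 249.9 105. ] w 61.240509468814864
pin [485.4 231.7 140. ] pivot [455.3 302.3 108. ] [454.7 303.8 104. ]
base [array([575. , 217.1,  18. ]), array([417.8, 160.5,  18. ]), array([374. , 280.7,  18. ]), array([531.7, 337.5,  18. ])]
[474.625 248.95   18.   ]
```

```bash
python3 - <<'E'
from h import *
P=np.array([455.,303.]); r=78
def pose(th): t=np.radians(th); return np.r_[P+r*np.array([np.cos(t),np.sin(t)])]
bot.move_gripper(28)
th=-67.; p=pose(th)
bot.move_ptp(np.r_[p,165.],down(th+270))
bot.line_to(np.r_[p,114.],velocity=100)
s=bot.read_state();print(s['t'],s['contact_force'].round(1),s['width'])
for th in np.linspace(-67,33.5,9)[1:]:
    bot.line_to(np.r_[pose(th),114.],velocity=90,ori=down(th+270))
    s=bot.read_state();print(round(s['t'],2),s['contact_force'].round(1),s['tcp_pos'].round(1))
bot.line_to(np.r_[pose(32),175.],velocity=100)
# look at socket with placement yaw
bot.move_ptp(np.array([475.,248.5,260]),down(200)); 
shot('pics/w3.png'); print(bot.read_state()['t'])
E
```

```text
6.1167 [ 0.5 -0.2  0.7] 28.238155957565585
6.48 [ 0.6 -0.8 -0.1] [500.6 239.8 114.6]
6.85 [ 0.5  0.3 -0.9] [512.8 250.8 114.1]
7.22 [-1.  -0.3 -0.1] [522.6 264.5 114. ]
7.58 [ 0.1  0.2 -0.7] [529.3 280.2 114. ]
7.95 [-0.4  0.6  0.1] [532.5 296.9 114. ]
8.32 [-0.3  0.2 -1.3] [532. 314. 114.]
8.68 [-0.2 -0.2 -0.4] [527.8 330.5 114. ]
9.05 [ 0.5 -0.3 -0.1] [520.1 345.7 114. ]
11.4083
```

View pics/w3.png

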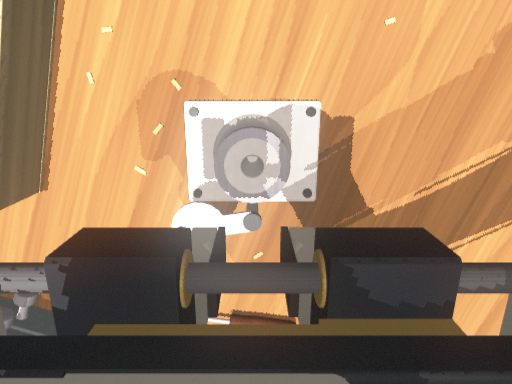

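```bash
python3 - <<'E'
from h import *
a=cv2.imread('pics/w3.png'); crop(a,205,105,300,205,6,'pics/w3c.png')
E
```

```text
(no output)
```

View pics/w3c.png

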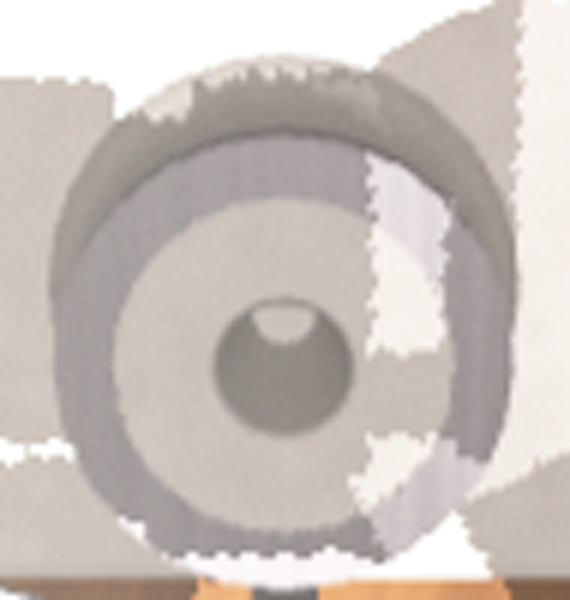

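```bash
python3 - <<'E'
from h import *
T3=np.load('pics/w3.npy')
g=lambda x,y:(205+x/6-.42,105+y/6-.42)
print('socket',onz('wrist',*g(283.5,367),95,T3),'rim',onz('wrist',*g(285,361),95,T3),'w',np.linalg.norm(onz('wrist',*g(213,367),95,T3)-onz('wrist',*g(354,367),95,T3)))
bot.move_gripper(75)
bot.move_ptp(np.array([503.4,-133.5,190]),down(169))
bot.line_to(np.array([503.4,-133.5,83]),velocity=110)
s=bot.read_state();print(s['contact_force'].round(1))
bot.move_gripper(20,force=30)
s=bot.read_state();print(s['t'],s['contact_force'].round(1),s['width'],s['tcp_pos'].round(1))
bot.line_to(np.array([503.4,-133.5,250]),velocity=120)
bot.pause(.2)
s=bot.read_state();print(s['t'],s['contact_force'].round(1),s['moment'].round(2),s['width'])
shot('pics/w4.png')
im=bot.camera('scene')[:,:,::-1]; crop(im,100,100,300,250,4,'pics/s4.png')
E
```

```text
socket [474.7 248.8  95. ] rim [474.8 247.7  95. ] w 24.673872821265807
[1.  0.4 0.1]
15.6833 [ 0.9 -0.4 -0.3] 32.58191302587702 [ 503.6 -133.5   83.1]
17.425 [ 0.5 -0.3 -4.1] [ 0.06  0.13 -0.07] 32.8133101983453
```

View pics/w4.png

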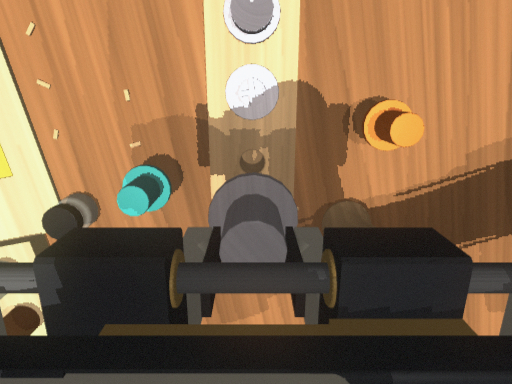

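View pics/s4.png

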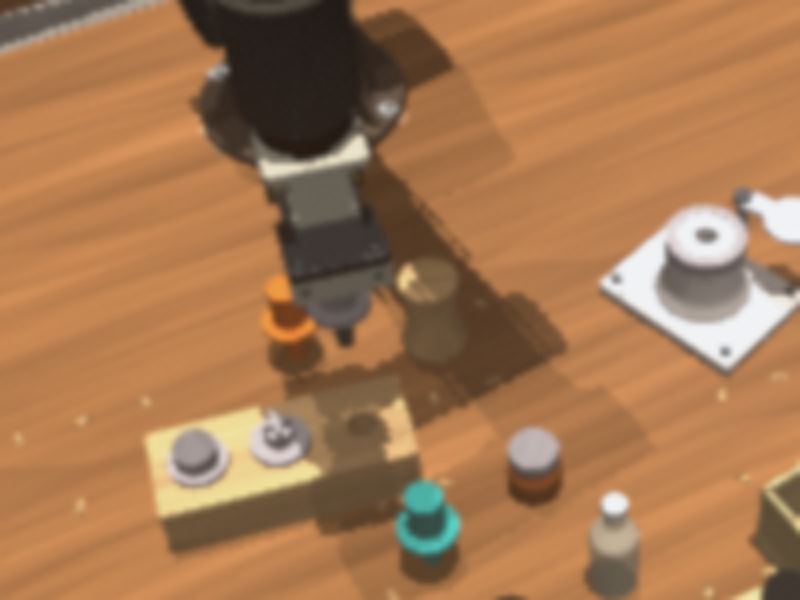

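```bash
python3 - <<'E'
from h import *
I=np.eye(4)
for P in [(0,28,13),(0,-28,13),(-28,0,13),(28,0,13),(0,28,21),(0,-28,21),(-28,0,21),(-17,0,-32),(17,0,-32),(0,17,-32),(0,-17,-32)]: print(P,proj('wrist',np.array(P,float),I))
a=cv2.imread('pics/w4.png'); crop(a,195,140,310,275,5,'pics/w4c.png')
E
```

```text
(0, 28, 13) [296.4 218.4]
(0, -28, 13) [205.6 218.6]
(-28, 0, 13) [251.2 259.4]
(28, 0, 13) [250.9 174.4]
(0, 28, 21) [294.8 213.9]
(0, -28, 21) [207.3 214.1]
(-28, 0, 21) [251.2 253.6]
(-17, 0, -32) [250.8 282.9]
(17, 0, -32) [250.6 219.5]
(0, 17, -32) [285.6 252.1]
(0, -17, -32) [215.8 252.2]
```

View pics/w4c.png

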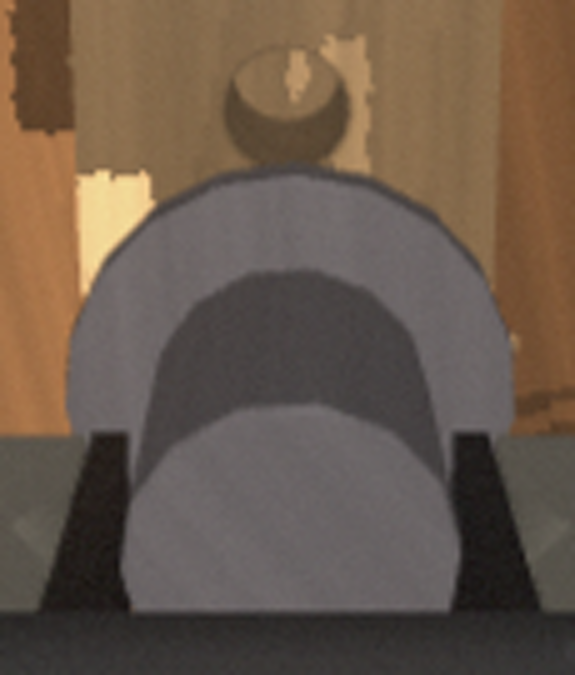

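```bash
python3 - <<'E'
from h import *
x,y=475.6,248.8
bot.move_ptp(np.array([x,y,245.]),down(200))
bot.line_to(np.array([x,y,170.]),velocity=150)
f0=bot.read_state()['contact_force']; print(f0.round(1))
bot.line_to(np.array([x,y,131.]),velocity=50)
z=131.
while z>116:
    s=bot.read_state(); f=s['contact_force']-f0
    print(round(s['t'],2),z,s['tcp_pos'].round(2),f.round(1))
    if f[2]>3 or np.hypot(f[0],f[1])>5: break
    z-=1; bot.line_to(np.array([x,y,z]),velocity=20)
shot('pics/w5.png')
E
```

```text
[ 0.6  0.6 -4.3]
20.53 131.0 [475.79 248.95 131.23] [-0.3 -0.2 -0.1]
20.78 130.0 [475.64 248.85 130.15] [-0.3 -0.2 -0.1]
21.03 129.0 [475.57 248.78 128.98] [ 0.3 -0.6 -0.1]
21.28 128.0 [475.57 248.78 127.93] [-0.3 -0.4  0.5]
21.53 127.0 [475.56 248.74 126.89] [-0.4 -0.3  1.4]
21.78 126.0 [475.54 248.74 125.91] [ 0.3 -0.6  0.5]
22.03 125.0 [475.58 248.74 124.9 ] [-1.  -1.  -0.1]
22.28 124.0 [475.58 248.76 123.93] [ 0.2 -0.6 -0.2]
22.53 123.0 [475.69 248.78 123.12] [-1.5 -1.6  1.8]
22.78 122.0 [475.84 248.86 122.47] [-0.9 -0.2  6.5]
```

```bash
python3 - <<'E'
from h import *
bot.line_to(np.array([475.6,248.8,122.5]),velocity=20)
bot.move_gripper(70); bot.pause(.4)
s=bot.read_state();print(s['t'],s['contact_force'].round(1),s['width'],s['tcp_pos'].round(1))
bot.line_to(np.array([475.6,248.8,270.]),velocity=120)
shot('pics/w6.png')
im=bot.camera('scene')[:,:,::-1]; crop(im,220,110,320,210,6,'pics/s6.png');print(bot.read_state()['t'])
E
```

```text
24.3 [-0.6 -0.2  0.4] 69.98742176763275 [475.6 248.8 122.5]
25.775
```

View pics/w6.png

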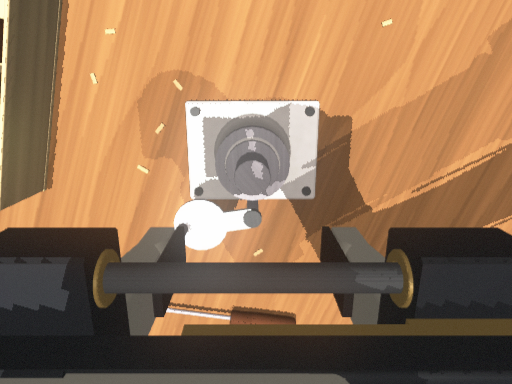

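View pics/s6.png

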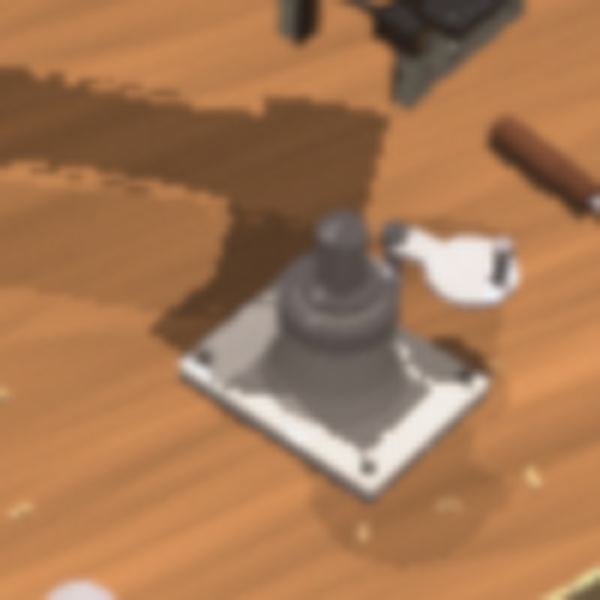

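```bash
python3 - <<'E'
from h import *
a=cv2.imread('pics/w6.png'); crop(a,205,105,300,205,6,'pics/w6c.png')
T=np.load('pics/w6.npy'); ty=T[:3,1]
for P,rad in(([475.6,248.8,155],17),([475.6,248.8,110],28)):
  P=np.array(P)+ty*1.0
  for d in (ty,-ty,T[:3,0],-T[:3,0]):
    p=proj('wrist',P+rad*d,T); print(((p+.42-[205,105])*6).round(0))
E
```

```text
[399. 437.]
[174. 437.]
[286. 326.]
[286. 544.]
[448. 372.]
[124. 373.]
[285. 211.]
[286. 528.]
```

View pics/w6c.png

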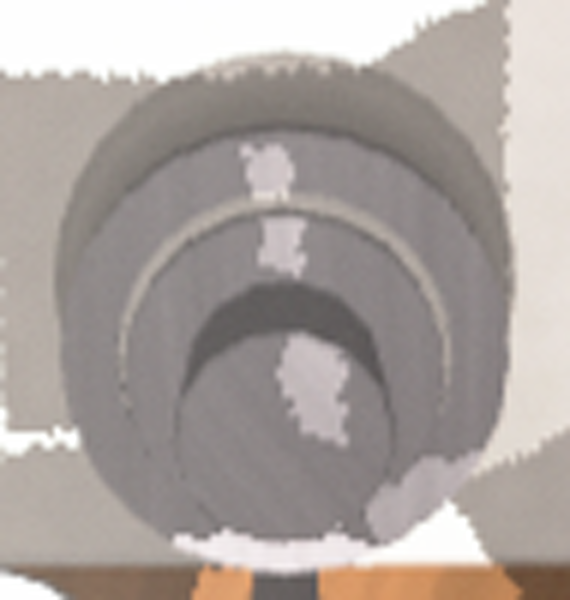

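```bash
python3 - <<'E'
from h import *
bot.move_gripper(0,force=30)
x,y=475.6,248.8
bot.line_to(np.array([x,y,162.]),velocity=120)
bot.pause(.2); f0=bot.read_state()['contact_force']; print(f0.round(1),bot.read_state()['width'])
z=157.;bot.line_to(np.array([x,y,z]),velocity=30)
while z>144:
    s=bot.read_state(); f=s['contact_force']-f0
    print(round(s['t'],2),z,s['tcp_pos'].round(2),f.round(1))
    if f[2]>32 or np.hypot(f[0],f[1])>15: break
    z-=.5; bot.line_to(np.array([x,y,z]),velocity=10)
E
```

```text
[-0.6  0.1  0.3] 0.8739460864905342
28.55 157.0 [475.47 248.64 156.75] [1.1 0.  0.6]
28.8 156.5 [475.64 248.82 156.52] [ 0.3 -0.3  0.3]
29.05 156.0 [475.58 248.81 155.98] [ 0.6  0.1 -0.2]
29.3 155.5 [475.57 248.76 155.47] [ 0.9  1.  -0. ]
29.55 155.0 [475.57 248.75 154.94] [ 0.4  0.3 -0.2]
29.8 154.5 [475.58 248.78 154.45] [ 1.7  0.3 -1. ]
30.05 154.0 [475.58 248.76 153.94] [ 1.1  0.2 -0.5]
30.3 153.5 [475.58 248.78 153.46] [ 0.4  0.  -0.8]
30.55 153.0 [475.57 248.75 152.95] [0.7 0.1 0.2]
30.8 152.5 [475.6  248.78 152.47] [ 0.9 -0.5 -0. ]
31.05 152.0 [475.57 248.77 151.96] [ 0.7 -0.2 -0.8]
31.3 151.5 [475.58 248.79 151.47] [ 0.8 -1.   0.5]
31.55 151.0 [475.61 248.78 150.97] [ 1.2 -0.7  0.3]
31.8 150.5 [475.59 248.8  150.47] [0.5 0.2 0.6]
32.05 150.0 [475.58 248.8  149.97] [ 0.5  0.1 -0.2]
32.3 149.5 [475.57 248.77 149.46] [ 0.1 -0.6  0.9]
32.55 149.0 [475.57 248.79 148.97] [ 0.9 -0.6 -1.4]
32.8 148.5 [475.58 248.78 148.47] [ 0.5 -0.9 -0.8]
33.05 148.0 [475.58 248.77 147.95] [ 1.1 -0.3  0.4]
33.3 147.5 [475.6  248.78 147.48] [ 0.8  0.3 -1. ]
33.55 147.0 [475.6  248.79 146.97] [ 0.3  0.6 -0. ]
33.8 146.5 [475.58 248.8  146.47] [ 0.7 -0.1 -0.5]
34.05 146.0 [475.61 248.77 145.97] [ 1.   0.3 -0.7]
34.3 145.5 [475.6  248.8  145.48] [ 0.4 -0.6 -0.3]
34.55 145.0 [475.59 248.79 144.95] [ 0.9  0.2 -0.8]
34.8 144.5 [475.56 248.78 144.44] [ 1.1 -0.2 -0.6]
```

```bash
python3 - <<'E'
from h import *
im=bot.camera('scene')[:,:,::-1]; a=cv2.resize(im[100:200,215:315],None,fx=6,fy=6,interpolation=2); cv2.imwrite('pics/s7.png',a)
shot('pics/w7.png')
E
```

```text
(no output)
```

View pics/s7.png

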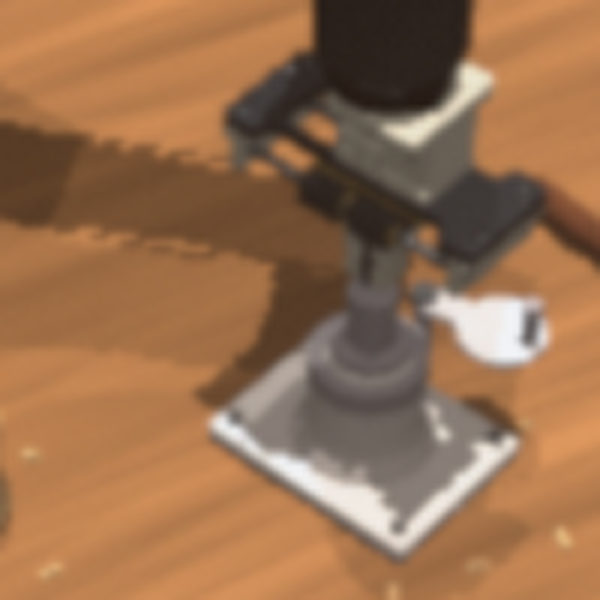

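View pics/w7.png

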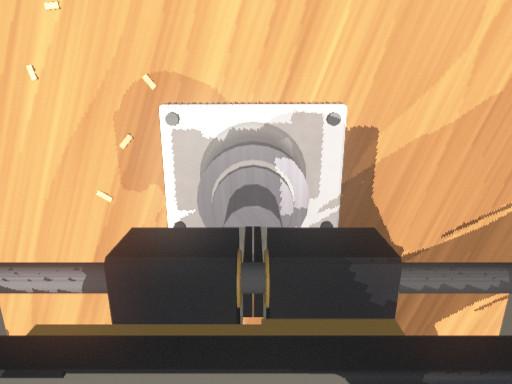

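```bash
python3 - <<'E'
from h import *
x,y=475.6,248.8
f0=np.array([-.1,.1,0]);z=144.5
while z>132:
    z-=.5; bot.line_to(np.array([x,y,z]),velocity=10)
    s=bot.read_state(); f=s['contact_force']-f0
    print(round(s['t'],2),z,s['tcp_pos'].round(2),f.round(1))
    if f[2]>6 or np.hypot(f[0],f[1])>8: break
E
```

```text
35.4 144.0 [475.6  248.79 144.02] [-0.1 -0.4 -0.6]
35.65 143.5 [475.59 248.8  143.45] [ 0.6  0.8 -0.6]
35.9 143.0 [475.56 248.79 142.95] [-0.8  0.8 -0. ]
36.15 142.5 [475.58 248.76 142.45] [ 0.  -0.5  0.1]
36.4 142.0 [475.59 248.8  141.96] [ 0.4 -0.5 -0.5]
36.65 141.5 [475.57 248.78 141.47] [ 0.  -0.2 -0.2]
36.9 141.0 [475.58 248.77 140.95] [-1.1  0.6 -0.9]
37.15 140.5 [475.58 248.77 140.45] [ 0.3 -0.8 -0.4]
37.4 140.0 [475.57 248.79 139.96] [ 0.2 -1.  -0. ]
37.65 139.5 [475.56 248.79 139.47] [-0.7  0.1 -0.7]
37.9 139.0 [475.59 248.79 138.96] [ 0.4 -0.8  0.4]
38.15 138.5 [475.59 248.77 138.46] [ 0.8 -0.5  0.4]
38.4 138.0 [475.59 248.77 137.95] [-0.1 -0.   0.4]
38.65 137.5 [475.59 248.77 137.46] [0.9 0.2 0.3]
38.9 137.0 [475.55 248.8  136.95] [ 0.8 -0.5 -0.6]
39.15 136.5 [475.61 248.84 136.48] [-0.  -0.2 -0.1]
39.4 136.0 [475.57 248.81 135.96] [ 0.6 -0.1  0.3]
39.65 135.5 [475.58 248.78 135.46] [ 0.3 -0.6 -0.2]
39.9 135.0 [475.58 248.77 134.95] [-0.1 -0.8 -0.1]
40.15 134.5 [475.59 248.79 134.46] [ 0.5 -0.4 -0.5]
40.4 134.0 [475.59 248.8  133.97] [-0.2  0.4 -1. ]
40.65 133.5 [475.68 248.85 133.57] [1.1 0.5 1. ]
40.9 133.0 [475.87 248.91 133.47] [-0.8 -0.8  4.8]
41.15 132.5 [476.   249.   133.12] [-0.5 -0.6  6. ]
```

```bash
python3 - <<'E'
from h import *
im=bot.camera('scene')[:,:,::-1]; a=cv2.resize(im[100:200,215:315],None,fx=6,fy=6,interpolation=2); cv2.imwrite('pics/s8.png',a)
shot('pics/w8.png')
E
```

```text
(no output)
```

View pics/s8.png

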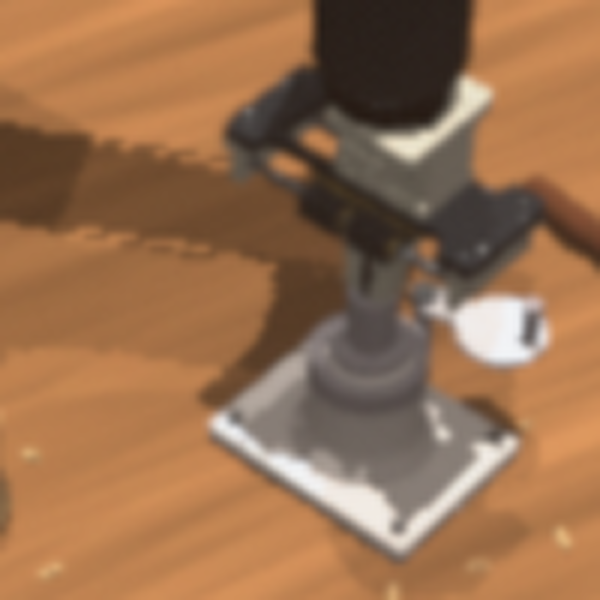

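View pics/w8.png

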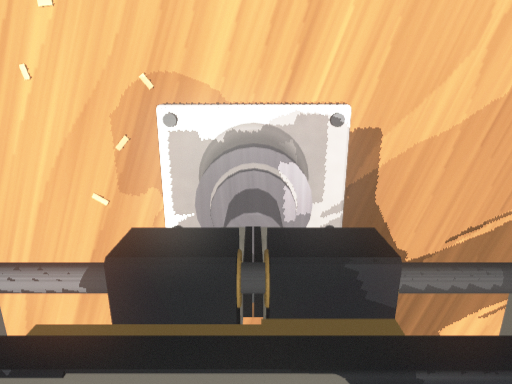

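```bash
python3 - <<'E'
from h import *
x,y=475.6,248.8
f0=np.array([-.1,.1,0]);z=132.5
while z>121:
    z-=.5; bot.line_to(np.array([x,y,z]),velocity=12)
    s=bot.read_state(); f=s['contact_force']-f0
    print(round(s['t'],2),z,s['tcp_pos'].round(2),f.round(1))
    if f[2]>30 or np.hypot(f[0],f[1])>10: break
E
```

```text
41.5 132.0 [476.06 249.03 132.71] [-0.6 -0.6  6.9]
41.75 131.5 [476.08 249.05 132.28] [-0.6 -1.2  6.2]
42.0 131.0 [476.14 249.08 131.84] [-0.7 -1.2  6.5]
42.25 130.5 [476.15 249.06 131.39] [-0.8 -0.7  8.1]
42.5 130.0 [476.21 249.1  130.97] [-0.4 -0.8  8. ]
42.75 129.5 [476.24 249.12 130.53] [-1.1 -0.2  8.8]
43.0 129.0 [476.28 249.14 130.06] [-1.2 -1.   8.4]
43.25 128.5 [476.3  249.14 129.61] [-0.9 -1.4  9.7]
43.5 128.0 [476.32 249.18 129.16] [-0.6 -1.4 10.5]
43.75 127.5 [476.37 249.18 128.7 ] [-0.6 -0.9 10.1]
44.0 127.0 [476.37 249.19 128.27] [-1.8 -0.2  9.9]
44.25 126.5 [476.41 249.22 127.79] [-0.5 -1.   8.9]
44.5 126.0 [476.43 249.22 127.37] [-1.1 -1.7 10.8]
44.75 125.5 [476.44 249.19 127.19] [-2.8 -1.8 14. ]
45.0 125.0 [476.47 249.17 127.11] [-4.6 -2.1 16.6]
45.25 124.5 [476.49 249.2  127.11] [-6.1 -2.8 21.3]
45.5 124.0 [476.56 249.22 127.1 ] [-7.9 -2.3 25.7]
45.75 123.5 [476.58 249.2  127.06] [-9.9 -3.4 28.9]
```

```bash
python3 - <<'E'
from h import *
x,y=475.6,248.8
bot.line_to(np.array([x,y,127.2]),velocity=20)
bot.line_to(np.array([x,y,270.]),velocity=120)
shot('pics/w9.png'); s=bot.read_state();print(s['t'],s['contact_force'].round(1))
a=cv2.imread('pics/w9.png');crop(a,175,95,325,245,4,'pics/w9c.png')
im=bot.camera('scene')[:,:,::-1]; cv2.imwrite('pics/s9f.png',im); crop(im,100,110,320,250,3,'pics/s9.png')
T=np.load('pics/w9.npy'); ty=T[:3,1]
for P,rad in(([475.6,248.8,148],17),([475.6,248.8,103],28)):
  P=np.array(P)+ty*1.0
  for d in (ty,-ty,T[:3,0],-T[:3,0]):
    p=proj('wrist',P+rad*d,T); print(((p+.4-[175,95])*4).round(0))
E
```

```text
47.475 [-0.3  0.2 -0.4]
[384. 324.]
[237. 324.]
[310. 252.]
[310. 394.]
[416. 283.]
[204. 283.]
[310. 177.]
[310. 384.]
```

View pics/w9c.png

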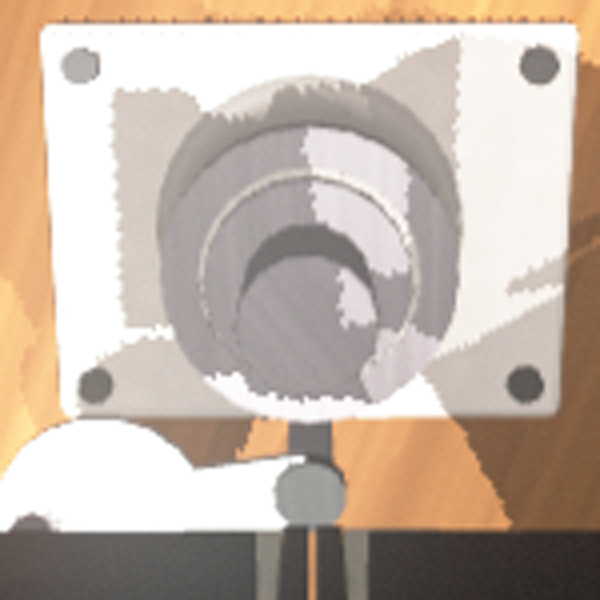

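View pics/s9.png

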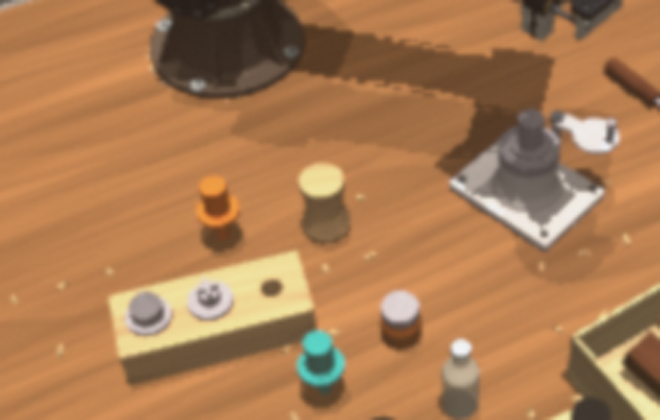

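```bash
python3 - <<'E'
from h import *
bot.close_job()
E
```

```text
the job is handed in; nothing more can be done
```

The arbor is pressed fully home in the socket and released, with the cover left open. I handed the job in at about 47.5 s of the allowed 67 s; no verdict was reported.

- **Cover:** I swung it by the pin to roughly 1.6–1.7 rad, estimated from the wrist camera view and the commanded path. The last pictures show it still open.
- **Arbor:** I took the plain flat-topped steel one from the rack, at pixel (331, 209) in the top view. The orange and turquoise look-alikes were left alone. It went into the socket and was let go about 6.5 mm above the face. A picture then showed it upright and centred to about 1 mm.
- **Pressing:** With closed fingertips, the force rose from about 5 to 11 N over roughly 6.5 mm. It then met a hard stop, where the force climbed to 29 N with almost no further movement. That travel matches the gap measured before.
- **Last checks:** After backing off to 270 mm, the tool force was about zero. The picture fits the collar lying on the face. The other two rack tools, the blank, one jar and the spray bottle stand where they were; I did not check the second jar, the mallet or the chisel handle closely at the end.

**What disagreed:**
- The closed fingertips touched the arbor's top about 20 mm lower in reported tool height than I expected. I did not explain this, but the pictures showed them on the hub.
- The wrist camera read about 1 mm off along the jaw direction, which I corrected for when placing the arbor.

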